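# Lock the length stop and feed a blank under the saw guard

### The job

Get the next segment blank ready to cut (the saw is off, blade down). First lock the length stop: push the jam nut's lever over, away from the robot, until the nut nips up firmly, but not so hard that the stop screw turns with it. Then square the blank against the fence and feed it under the yellow guard with the push stick behind it, fingers off it once it is in the guard, until it gently touches and stays against the stop screw, still square to the fence; stand the stick back on its sole on the bench, clear of the saw, and leave everything else in its place.

Things in the scene. Friction and masses are not known exactly. Their poses are not given: they have to be found in the camera images.
- saw: Up-cut saw let into the bench, fixed, blade below. Origin on the bench top (z=0) under the guard; saw axes: x from the robot side towards the fence, y along the fence, z up; stock is fed towards -y. Flat bright bed 40 mm above the bench, x -80 to 120, y -220 to 300 mm. The aluminium fence, 24 mm high, runs along the whole bed, working face at x = 50 mm facing -x
- guard_mouth (a point): point on the bed at the infeed mouth of the yellow and clear tunnel guard (saw x 27.5, y 50, z 40 mm), on the centre line of a blank lying against the fence; saw axes. The guard spans y -50 to 50 mm, stands 98 mm over the bed (118 mm at its turret); its opening is 34 mm high, from x -68 mm to the fence
- roller_foot (a point): underside of the sprung rubber hold-down roller inside the guard (saw x 27.5, y -28 mm), 18 mm over the bed at rest. The blank lifts it 4 mm on its way through: felt as a bump of about 10 N, then a drag of about 3 to 7 N
- blank: the segment blank, a loose planed light-wood strip 45 mm wide (own x), 110 mm long (own y), 22 mm high, 60 to 120 g, lying on the infeed half of the bed a little off the fence and askew; origin at the centre of its underside
- blank_center (a point): centre of the blank, half-way up (11 mm over its underside), axes as the blank; against the fence its saw x is 27.5 mm
- blank_front (a point): middle of the blank's leading end face (55 mm along its own -y from the centre), the end that goes into the guard first and meets the stop screw
- stop: the length stop clamped on the outfeed half of the bed, fixed: a red bracket 36 mm (x) by 14 mm (y) by 32 mm high, with the stop screw through it along y, 14 mm above the bed; origin on the bed under the bracket's middle, axes as the saw's
- screw_axis (a point): point on the axis of the screw and nut, 14 mm above the bed, straight under the circle in which the jam nut lever's ball swings (22 mm on the outer, -y, side of the bracket's middle); axes as the saw's; the axis runs along y
- nut_ball (a point): centre of the black ball, 18 mm thick, at the end of the jam nut's 60 mm steel lever (60 mm from the screw axis). It starts leaning towards the robot (-x) and swings up and over to +x, about an axis along saw y, as the nut tightens
- jam_nut (a joint): angle of the brass jam nut on the stop screw, rad: 0 to 0.15 at the start (loose), grows as it is tightened, about 0.75 when it nips against the bracket, with the lever then 0.1 to 0.4 rad past upright. It runs freely until then (1 to 2 N at the ball); a firm nip is 6 to 12 N there
- screw_mark (a point): white mark on the rim of the screw's knurled head, 24 mm across, at the screw's outer (-y) end. The screw is stiff, but if the nipped lever is pushed with more than about 15 N at the ball the screw turns with the nut and its setting is lost
- push_stick: loose plywood push stick with a red-topped handle, 18 mm thick (own x), 216 mm long (own y), 75 mm high, 160 g, standing on its flat sole on the bench; origin on the sole under the handle point, nose towards its own -y
- stick_grip (a point): middle of the stick's upright handle, 50 mm above the sole; the handle is 18 mm thick (x), reaches 30 mm towards the nose and 50 mm back from here, from 20 to 75 mm above the sole; axes as the stick's
- stick_nose (a point): middle of the stick's pushing face, 135 mm ahead (own -y) of the handle point, 10 mm above the sole; face 18 mm wide, 20 mm high, square to the stick. A thin lip above it (24 to 28.5 mm over the sole) reaches 11 mm further, over the blank's top. The front of the stick is under 29 mm high, so it goes under the guard with its sole on the bed
- mug: bystander: blue mug, 76 mm across, 90 mm high; origin under its middle
- bowl: bystander: turned wooden bowl, 150 mm across, 55 mm high; origin under its middle
- ear_defenders: bystander: black ear defenders with orange headband, about 150 mm across, 70 mm high; origin under the middle
- cut_segments: bystander: three cut segments side by side on a thin plywood board, together 70 x 100 mm, 49 mm high; origin under the middle of the segments
- stop_face (a point): where the stop screw comes out of the bracket towards the blank (+y side), 7 mm from the bracket's middle; saw axes. The screw's brass tip, 10 mm thick, stands 21 to 53 mm out from here in +y: it is set differently each time and its reading is not given, so feel for it with the blank. 5 to 12 N more than the drag is a good touch; the roller then holds the blank there
There are look-alikes about, which are no part of the job. What is shaped like the blank but green, orange or red is not meant.

How it is judged:
By the outcome, as a careful person would: the job done as asked, in the order asked, and still so for the second after the job is handed in, with the robot touching nothing.
It also fails if it takes over 70 s, if anything falls off the work surface, if the arm or the gripper's body presses on something with over 40 N, if the wrist force passes 120 N, or if a joint passes its speed limit or range.

### The arm

A 7-joint arm with a two-finger parallel gripper is mounted at the origin on the work surface. World frame = base frame: x ahead of the robot, y to its left, z up, the work surface at z = 0. Lengths are in mm, angles in rad, forces in N, time in s.
With the tool pointing down it reaches from about 400 to 900 mm from the base axis. Payload 5.6 kg.
Tool frame: the origin (TCP) lies midway between the tips of the shut fingers; the grasp point (between the pads) lies 19 mm behind it; z points along the fingers, y is the line along which they close (so a half turn about z gives the same grasp; the last joint's range is limited). The gripper opens to 92 mm and grips with 3 to 60 N. Pads are 20 mm wide; open, the fingers measure 128 mm over their backs; the gripper's body (75 mm by 189 mm) begins 69 mm behind the grasp point.
Start: joints at [1.298, 0.468, -0.012, 1.603, 0.006, 1.071, -0.056], TCP at [148.016, -632.93, 214.592] pointing down, gripper open.
Joint ranges: [-2.53, 2.53], [-0.31, 2.02], [-1.57, 1.55], [0.28, 2.44], [-1.29, 4.43], [0.15, 1.84], [-2.92, 2.92]. Speed limits (rad/s): [2.57, 2.57, 3.14, 3.14, 3.14, 3.14, 3.14].

### API

Orientations are given as a rotation vector (axis times angle).
In Python, from cell import robot, grip, kin, viewer gives the robot as it stands. Calls block until the motion is done:
- robot.movep(position, orientation): joint-space move of the TCP to a pose.
- robot.servo_line(position, feed=150, rotation=None): straight line of the TCP; rotation=None keeps the orientation; feed is the mean speed in mm/s.
- robot.goto_joints(angles): joint-space move.
- grip(opening, newtons=None): opening from 0.0 (shut) to 1.0 (fully open); newtons is the grip in N (None keeps the last); returns when the fingers have stopped.
- robot.hold(seconds).
- kin.ik(position, orientation): joint angles nearest the present ones, or None.
- robot.observe(): the state.
- viewer.read_camera(name): name is "side" or "top"; returns the picture (400x640x3 uint8, red, green, blue); there is no depth.
- viewer.camera_info(name): a dict with "camera_matrix" (3x3 intrinsics, pixels), "R" (3x3) and "t" (3): a world point X has camera coordinates R X + t. Camera axes: x right, y down, z forward; pixel columns grow to the right and rows downward; lengths in mm; the calibration is good to about 2 mm. A picture is of the moment at which its call begins. camera_info takes no time and is no camera call.
A pose or a line that the arm cannot do raises robot.IKError and nothing moves.
- robot.job_done(): hands the job in; it is judged then, once.
Trained networks look in the newest picture that a camera, given by its name, has taken for a name from the list of things; names that differ only in an ending like _2 or _b are one class to them, and where a whole thing is asked for, a point or a joint stands for the part that bears it (a point fixed in the world has none). Each returns a list of dicts, best first, with "confidence" (0 to 1); they miss things now and then, are a little off and sometimes report something else, mostly with a low value. They report only what shows in the picture. A call takes as long as a camera call. They do not tell look-alikes from the thing itself.
- viewer.silhouettes(name, camera): "mask" (400x640 bool, what is visible of it).
- viewer.pinpoint(name, camera): "at" ([x, y, z] in mm, in the coordinates of the camera as it stood for that picture, good to about 4 mm: a listed point, or the origin of a listed thing).
The state is a dict: "t": time; "joints": joint angles; "joint_velocities": joint speeds; "joint_torque": joint torques, N m; "tcp_pos": TCP position; "tcp_rot": TCP orientation; "contact_force": force on the tool from outside, world axes, zero at the start; "wrist_torque": the same for the moment, N m; "grip_width": opening from 0.0 (shut) to 1.0 (fully open); "grip_force": force on a finger pad.
Only numpy, scipy, OpenCV 4.12 (cv2) and the standard library are available. Lean on these libraries where they do the work, as an engineer would, in place of code of your own. Each camera call takes 0.05 s, during which the arm holds its last target. There are 200 camera calls.

## Working session

There is one attempt and no reset: what is moved stays moved. The work goes in short steps, each a Python script; the robot and the scene stay as the last script left them, time stands still between calls to the robot, and variables do not carry over. Pictures are saved under pics/ and viewed, at most 10 in all, crops included, and the job is handed in when it is done.

```bash
ls; mkdir -p pics
cat > h.py <<'E'
import numpy as np, cv2
from scipy.spatial.transform import Rotation as Ro
from cell import robot, grip, kin, viewer
def w(name,cam,n=3):
    i=viewer.camera_info(cam);R=np.array(i["R"]);t=np.array(i["t"])
    return [(round(d["confidence"],2),np.round(R.T@(np.array(d["at"])-t),1)) for d in viewer.pinpoint(name,cam)[:n]]
def pic(cam,f):
    im=viewer.read_camera(cam); cv2.imwrite(f"pics/{f}.png",im[:,:,::-1]); return im
E
python3 - <<'E'
from h import *
a=pic("side","s0");b=pic("top","t0")
for c in("top","side"):
    i=viewer.camera_info(c);print(c,np.round(-np.array(i["R"]).T@np.array(i["t"])),np.round(i["R"],2).tolist())
    for n in "saw guard_mouth blank blank_center blank_front stop screw_axis nut_ball stop_face screw_mark push_stick stick_grip stick_nose mug bowl ear_defenders cut_segments".split(): print(n,[(k,v.tolist()) for k,v in w(n,c)])
o=robot.observe();print({k:np.round(v,3) for k,v in o.items()})
E
```

```text
pics
top [ 327.  -10. 1330.] [[-0.03, -1.0, 0.01], [-0.98, 0.03, -0.2], [0.2, -0.01, -0.98]]
saw [(0.85, [588.8, -93.3, 8.0]), (0.71, [614.8, -220.1, 54.9])]
guard_mouth [(0.84, [612.2, -42.2, 43.0]), (0.21, [615.0, -281.6, 69.2])]
blank [(0.81, [583.1, 24.0, 40.6]), (0.79, [796.4, -202.7, 5.2]), (0.68, [803.3, 111.7, 2.2])]
blank_center [(0.78, [803.0, 111.3, 15.5]), (0.78, [798.1, -204.9, 13.7]), (0.66, [841.9, -48.4, 15.3])]
blank_front [(0.9, [585.4, -23.6, 54.5]), (0.86, [760.3, -249.6, 15.3]), (0.72, [883.1, -19.7, 10.3])]
stop [(0.77, [615.3, -225.6, 41.1])]
screw_axis [(0.69, [613.2, -42.8, 42.1]), (0.62, [616.1, -246.4, 55.2])]
nut_ball [(0.5, [595.3, -248.8, 112.9])]
stop_face [(0.79, [615.6, -225.1, 57.0]), (0.37, [616.9, -120.5, 56.6])]
screw_mark [(0.69, [380.0, -52.3, 3.0])]
push_stick [(0.8, [372.0, 323.3, -1.1]), (0.69, [377.8, 316.3, 48.6])]
stick_grip [(0.91, [373.1, 318.1, 47.4])]
stick_nose [(0.82, [381.7, 187.4, 13.0])]
mug [(0.9, [379.3, -49.9, -0.7])]
bowl [(0.75, [645.9, 433.5, 1.9])]
ear_defenders [(0.88, [626.9, -455.9, -0.3])]
cut_segments [(0.85, [367.1, -
[... 1039 characters left out ...]
rs [(0.82, [628.0, -457.0, 0.4]), (0.67, [580.5, 32.7, 44.7])]
cut_segments [(0.75, [365.7, -239.5, 3.9]), (0.23, [624.0, -455.3, -0.5])]
{'t': np.float64(1.8), 'joints': array([ 1.298,  0.468, -0.012,  1.603,  0.006,  1.071, -0.056]), 'joint_velocities': array([-0.001, -0.   ,  0.001, -0.   ,  0.001, -0.   , -0.001]), 'joint_torque': array([ 1.0000e-03, -5.2040e+01, -1.2000e-02, -2.4405e+01, -5.7000e-02,
        1.1000e-02,  0.0000e+00]), 'tcp_pos': array([ 148.012, -632.951,  214.594]), 'tcp_rot': array([ 3.121,  0.36 , -0.   ]), 'contact_force': array([-0.642,  0.886,  0.894]), 'wrist_torque': array([-0.027, -0.006,  0.042]), 'grip_force': np.float64(0.0), 'grip_width': np.float64(1.001)}
```

View pics/s0.png

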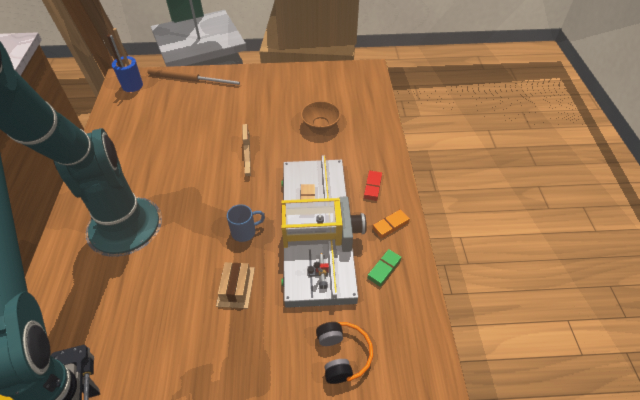

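View pics/t0.png

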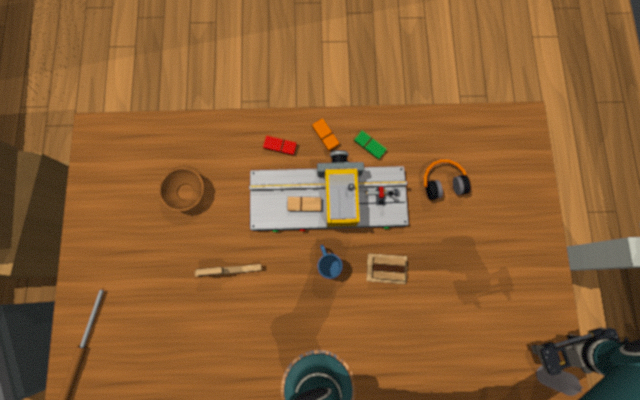

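The pictures show the saw with the yellow guard (side 282–345, 198–245; top 327–360, 170–222) and the natural-wood blank (side 307,192; top 305,204). The stop is at side 322,268 and top 382,195, the stick at side 246,150 and top 230,270. The green, orange and red strips are the look-alikes. Next I'll fit the yaws from the masks.

```bash
cat >> h.py <<'E'
def bp(cam,uv,z):
    i=viewer.camera_info(cam);R=np.array(i["R"]);t=np.array(i["t"]);K=np.array(i["camera_matrix"])
    c=-R.T@t; d=(R.T@np.linalg.inv(K)@np.c_[np.atleast_2d(uv),np.ones(len(np.atleast_2d(uv)))].T).T
    return c+d*((z-c[2])/d[:,2])[:,None]
def rot(yaw): return (Ro.from_euler('z',yaw)*Ro.from_euler('x',np.pi)).as_rotvec()
E
python3 - <<'E'
from h import *
a=viewer.read_camera("side");b=viewer.read_camera("top")
m=viewer.silhouettes("saw","top")[0]["mask"]
cols=[c for c in range(254,404) if not 314<c<368 and m[:,c].any()]
top=bp("top",[(c,np.argmax(m[:,c])) for c in cols],40)
p=np.polyfit(top[:,1],top[:,0],1);print("far edge x at y=-91, slope",np.polyval(p,-91),p[0],np.std(top[:,0]-np.polyval(p,top[:,1])))
m=viewer.silhouettes("saw","side")[0]["mask"]
rows=[r for r in range(165,300) if m[r].any()]
L=bp("side",[(np.argmax(m[r]),r) for r in rows],40)
p=np.polyfit(L[:,1],L[:,0],1);r=L[:,0]-np.polyval(p,L[:,1]);k=abs(r)<3;p=np.polyfit(L[k,1],L[k,0],1);print("near edge",np.polyval(p,-91),p[0])
def rect(mm,cam,z):
    q=bp(cam,np.argwhere(mm)[:,::-1],z)[:,:2].astype(np.float32);return cv2.minAreaRect(q)
for cam in("top","side"):
  for n,z in(("blank",62),("push_stick",50)):
    for d in viewer.silhouettes(n,cam)[:5]:
        print(cam,n,round(d["confidence"],2),np.round(np.hstack(rect(d["mask"],cam,z)),1))
for n in("blank_center","blank_front","nut_ball","stick_grip","stick_nose","guard_mouth","screw_axis"):
    print(n,[w(n,c,3) for c in("top","side")])
A=cv2.resize(a[150:310,240:400],None,fx=3.6,fy=3.6,interpolation=cv2.INTER_CUBIC);cv2.imwrite("pics/c1.png",A[:,:,::-1])
print(robot.observe()["t"])
E
```

```text
far edge x at y=-91, slope 706.7311857294919 0.00031814807504258155 1.160123040684714
near edge 502.8879386830212 -0.008084467841510536
top blank 0.85 [822.6 -50.1 113.1  46.2  32.4]
top blank 0.82 [787.6 103.7 108.7  50.8  75.8]
top blank 0.79 [ 781.4 -199.5  107.3   52.8   47.1]
top blank 0.57 [582.9  24.2 111.6  50.1  88.4]
top push_stick 0.89 [378.4 273.   20.7 207.    3.1]
top push_stick 0.26 [396.6 -50.1  73.8 104.7  87.7]
side blank 0.95 [825.8 -83.6 113.6  50.3  29.9]
side blank 0.79 [ 784.3 -234.   115.8   46.1   50. ]
side blank 0.56 [791.3  69.9 120.9  43.8  75.3]
side blank 0.51 [581.9  56.5  54.8  40.9  88.5]
side push_stick 0.71 [375.7 269.9  24.9 254.    3.8]
blank_center [[(0.92, array([ 796.6, -206.8,   16.1])), (0.74, array([842.3, -49.1,  19.5])), (0.67, array([803. , 111.6,  15.2]))], [(0.75, array([799.6, 114.5,   9.8])), (0.74, array([838.7, -49.4,   7.3])), (0.6, array([ 796.2, -198.6,    9.7]))]]
blank_front [[(0.97, array([881.4, -24.9,  13.1])), (0.85, array([ 760.6, -250.3,   14.1])), (0.69, array([584.6, -23.9,  55.4]))], [(0.92, array([ 756.4, -244.1,   11.6])), (0.7, array([885. , -16.3,   5.9])), (0.65, array([816.1, 168.6,  11.7]))]]
nut_ball [[(0.56, array([ 598.5, -248.6,  114.3]))], [(0.59, array([ 598.3, -247.7,  114.8]))]]
stick_grip [[(0.6, array([375.3, 318.2,  49.6]))], [(0.58, array([367.8, 321.6,  47.6]))]]
stick_nose [[(0.8, array([381. , 186. ,  17.3]))], [(0.58, array([379.6, 187. ,   8.3])), (0.33, array([583.8, -88. ,  -1.8]))]]
guard_mouth [[(0.87, array([613.4, -41.2,  43. ]))], [(0.52, array([3.762e+02, 3.213e+02, 1.000e-01])), (0.38, array([366.5, 319.5,  47.4])), (0.15, array([375.2, -50. ,   1.2]))]]
screw_axis [[(0.49, array([ 620. , -246.5,   55.9]))], [(0.74, array([ 611.9, -246. ,   57.5]))]]
2.9
```

View pics/c1.png

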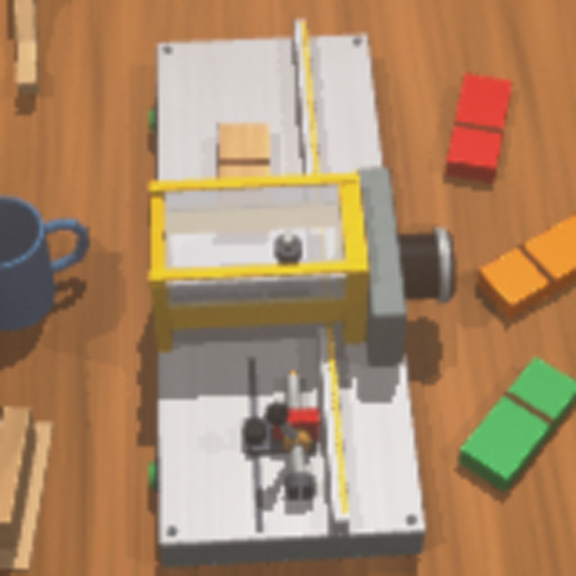

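The crop shows the blank at (243,150), the red bracket at (300,420) and the knurled head at (298,487). There are two dark blobs by the stop, (276,413) and (255,433). I'll check which one is the ball, then move to it.

Run:
```python
from h import *
i=viewer.camera_info("side");R=np.array(i["R"]);t=np.array(i["t"]);K=np.array(i["camera_matrix"])
for u,v in((276,413),(255,433)):
    d=R.T@np.linalg.inv(K)@[240+u/3.6,150+v/3.6,1];c=-R.T@t
    print(np.round(c+d*(-247-c[1])/d[1],1))
t0=robot.observe()["t"]
grip(0.0,20)
r=rot(np.pi/2)
for y in(np.pi/2,-np.pi/2):
    print(y,kin.ik([560,-247,170],rot(y)))
robot.movep([545,-247,190],r);o=robot.observe();print(o["t"]-t0,np.round(o["tcp_pos"],1),np.round(o["joints"],2))
robot.servo_line([560,-247,140],feed=150);o=robot.observe();print(o["t"]-t0,np.round(o["contact_force"],2))
a=viewer.read_camera("side");b=viewer.read_camera("top")
for n in("nut_ball","screw_axis"):print(n,w(n,"side"),w(n,"top"))
A=np.hstack([cv2.resize(x,None,fx=5,fy=5,interpolation=cv2.INTER_CUBIC) for x in(a[220:300,280:355],b[150:230,350:425])]);cv2.imwrite("pics/c2.png",A[:,:,::-1])
```

```text
[ 597.  -247.   112.3]
[ 581. -247.   85.]
1.5707963267948966 [ 0.75308887  0.51665682 -0.5278828   1.71280997  0.30142398  0.99380998
  0.11588412]
-1.5707963267948966 [ 0.27745505  0.44921645  0.10930166  1.74669252 -0.05831899  0.94882657
 -2.73160189]
3.35 [ 544.3 -248.8  189.9] [ 0.77  0.47 -0.53  1.73  0.27  1.01  0.14]
3.85 [-0.08 -0.53  0.56]
nut_ball [(0.37, array([ 602.3, -245.6,  113.3]))] [(0.6, array([613. , -41. ,  42.4])), (0.44, array([ 596.5, -249. ,  111.9]))]
screw_axis [(0.81, array([ 611.1, -244.6,   56.6]))] [(0.72, array([ 619. , -245.2,   54.4]))]
```

View pics/c2.png

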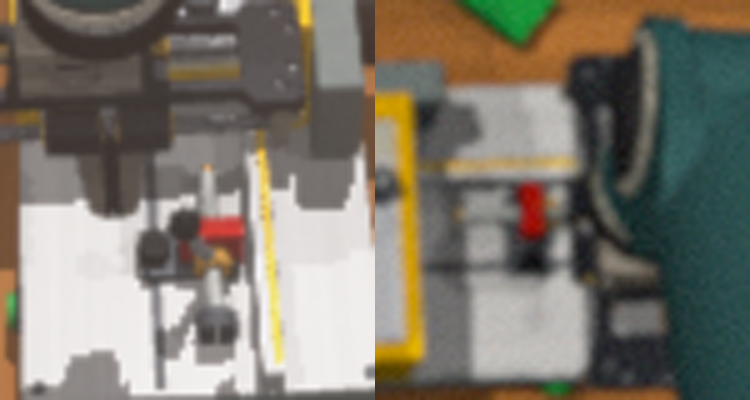

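The upper blob, at about (598,-247,113), is the ball. The lower one is a clamp knob on the T-slot. Pushing with force watch.

```bash
cat >> h.py <<'E'
def F(n=3):
    f=[]
    for _ in range(n): robot.hold(0.02); f.append(robot.observe()["contact_force"])
    return np.mean(f,0)
E
python3 - <<'E'
from h import *
robot.servo_line([560,-247,103],feed=100);robot.hold(0.15)
f0=F(5);t0=robot.observe()["t"];print(t0,f0.round(2),robot.observe()["tcp_pos"])
x=560;log=[];hit=0
while x<618:
    o=robot.observe();
    fx=f0[0]-F(2)[0] if x>566 else 0
    log.append((round(x,1),round(fx,1)))
    if fx>3.5:
        fx=f0[0]-F(6)[0]; log.append(("avg",round(fx,1)))
        if fx>8: break
        x+=0.3 if fx>3.5 else 0.6
    else: x+=1.0
    robot.servo_line([x,-247,103],feed=40)
print(log);o=robot.observe();print(o["t"]-t0,o["tcp_pos"].round(1),(F(6)-f0).round(2))
E
```

```text
7.8 [0.32 0.17 0.26] [ 560.44442662 -247.11788762  103.67402635]
[(560, 0), (561.0, 0), (562.0, 0), (563.0, 0), (564.0, 0), (565.0, 0), (566.0, 0), (567.0, np.float64(-0.1)), (568.0, np.float64(0.7)), (569.0, np.float64(-0.0)), (570.0, np.float64(0.4)), (571.0, np.float64(0.3)), (572.0, np.float64(0.0)), (573.0, np.float64(-0.1)), (574.0, np.float64(0.5)), (575.0, np.float64(1.7)), (576.0, np.float64(2.1)), (577.0, np.float64(2.0)), (578.0, np.float64(1.7)), (579.0, np.float64(2.0)), (580.0, np.float64(1.9)), (581.0, np.float64(1.4)), (582.0, np.float64(0.7)), (583.0, np.float64(1.3)), (584.0, np.float64(1.5)), (585.0, np.float64(1.0)), (586.0, np.float64(0.9)), (587.0, np.float64(1.3)), (588.0, np.float64(1.1)), (589.0, np.float64(1.2)), (590.0, np.float64(1.0)), (591.0, np.float64(0.9)), (592.0, np.float64(1.0)), (593.0, np.float64(0.6)), (594.0, np.float64(1.2)), (595.0, np.float64(0.9)), (596.0, np.float64(1.3)), (597.0, np.float64(0.6)), (598.0, np.float64(1.2)), (599.0, np.float64(0.5)), (600.0, np.float64(1.0)), (601.0, np.float64(1.3)), (602.0, np.float64(0.8)), (603.0, np.float64(0.9)), (604.0, np.float64(1.6)), (605.0, np.float64(1.8)), (606.0, np.float64(1.2)), (607.0, np.float64(1.3)), (608.0, np.float64(1.2)), (609.0, np.float64(1.2)), (610.0, np.float64(1.5)), (611.0, np.float64(1.5)), (612.0, np.float64(1.1)), (613.0, np.float64(2.5)), (614.0, np.float64(5.4)), ('avg', np.float64(5.8)), (614.3, np.float64(5.9)), ('avg', np.float64(6.1)), (614.6, np.float64(6.2)), ('avg', np.float64(6.4)), (614.9, np.float64(7.2)), ('avg', np.float64(7.1)), (615.2, np.float64(6.7)), ('avg', np.float64(7.6)), (615.5, np.float64(8.1)), ('avg', np.float64(8.1))]
17.116699999999998 [ 613.4 -247.2  102.6] [-8.3  -0.06  2.57]
```

Nipped at about 8 N. Next I square the blank with both fingertips, in fewer steps because of the time limit.

```bash
cat >> h.py <<'E'
def best(p,yaws):
    q0=robot.observe()["joints"];c=[(np.abs(np.array(q)-q0).max(),y) for y in yaws for q in[kin.ik(p,rot(y))] if q is not None]
    return min(c)[1]
E
python3 - <<'E'
from h import *
T=lambda:round(float(robot.observe()["t"]),2)
robot.servo_line([585,-247,125],feed=150);robot.servo_line([575,-200,195],feed=250)
y=best([525,57,150],[0,np.pi]);print(y,T())
robot.movep([525,57,195],rot(y));print(T())
grip(0.55,20);robot.servo_line([525,57,56],feed=200);print(T())
robot.hold(0.1);f0=F(3)
robot.servo_line([572,57,56],feed=80);print(T(),(f0-F(2)).round(1))
x=572;log=[]
while x<592:
    x+=1;robot.servo_line([x,57,56],feed=60);f=f0-F(1);log.append((x,*f.round(1)))
    if f[0]>6: break
print(log,T(),robot.observe()["tcp_pos"].round(1))
robot.servo_line([x-12,57,56],feed=100)
robot.servo_line([x-40,57,160],feed=300)
b=viewer.read_camera("top")
print(w("blank_front","top",4),w("blank_center","top",4))
for d in viewer.silhouettes("blank","top")[:5]:
    q=bp("top",np.argwhere(d["mask"])[:,::-1],62)[:,:2].astype(np.float32);print(np.round(np.hstack(cv2.minAreaRect(q)),1))
print(w("nut_ball","top"))
A=cv2.resize(b[150:240,240:425],None,fx=4,fy=4,interpolation=cv2.INTER_CUBIC);cv2.imwrite("pics/c3.png",A[:,:,::-1])
print(T())
E
```

```text
3.141592653589793 25.91
26.93
28.63
29.52 [0.3 0.7 0.1]
[(573, np.float64(0.3), np.float64(-0.2), np.float64(1.1)), (574, np.float64(-0.4), np.float64(0.5), np.float64(0.2)), (575, np.float64(0.5), np.float64(0.2), np.float64(-1.0)), (576, np.float64(-0.1), np.float64(1.2), np.float64(-0.3)), (577, np.float64(-0.2), np.float64(0.0), np.float64(-0.3)), (578, np.float64(1.1), np.float64(1.4), np.float64(-0.5)), (579, np.float64(2.5), np.float64(2.3), np.float64(-1.7)), (580, np.float64(4.0), np.float64(2.5), np.float64(-2.2)), (581, np.float64(6.3), np.float64(2.7), np.float64(-4.5))] 31.96 [579.6  56.6  55.8]
[(0.96, array([818. , 162.8,  12.4])), (0.74, array([ 759.4, -251.5,   15.5])), (0.61, array([884.7, -26.2,  12.2]))] [(0.97, array([840.6, -49. ,  18.7])), (0.78, array([799.3, 111. ,  13.1])), (0.69, array([ 798.3, -205.9,   14.6]))]
[787.6 105.5 111.2  51.7  71.4]
[ 781.5 -200.1  108.5   49.2   48.6]
[822.9 -49.4 109.2  46.3  30.3]
[(0.55, array([ 633.3, -248.7,  109.3]))]
32.98
```

View pics/c3.png

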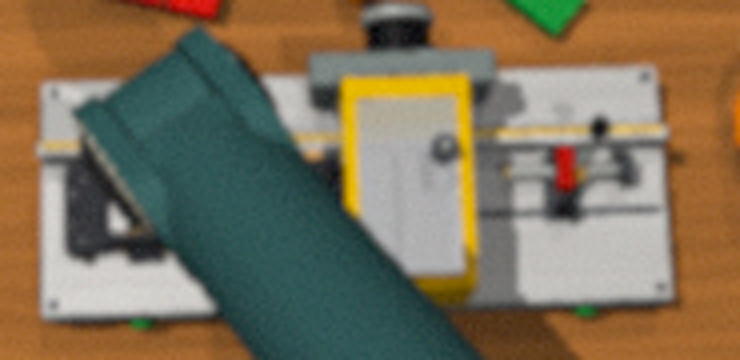

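The ball has swung over to +x: it was left of the bracket and is now at crop (598,128), beyond it. The arm hides the blank, but contact came where the fence should stop it. Next I fetch the stick.

Run:
```python
from h import *
T=lambda:round(float(robot.observe()["t"]),2)
print("tip est",bp("side",[321.1,254.2],54).round(1),bp("top",[366.2,193],54).round(1))
s=0.062
y=best([372.5,320,120],[np.pi/2+s,-np.pi/2+s]);Y=y-s
robot.movep([372.5,320,130],rot(y));print(Y,T())
grip(0.6)
robot.servo_line([372.5,320,36],feed=200);print(T(),robot.observe()["tcp_pos"].round(1))
grip(0.0,55);o=robot.observe();print(T(),o["grip_width"],o["grip_force"])
robot.servo_line([372.5,320,140],feed=250)
robot.movep([612,245,140],rot(Y));print(T(),robot.observe()["tcp_pos"].round(1))
a=viewer.read_camera("side")
for n in("blank_center","stick_nose","stick_grip"):print(n,w(n,"side",4))
A=cv2.resize(a[90:310,230:400],None,fx=2.7,fy=2.7,interpolation=cv2.INTER_CUBIC);cv2.imwrite("pics/c4.png",A[:,:,::-1])
print(T())
```

```text
tip est [[ 612.5 -177.6   54. ]] [[ 614.  -179.3   54. ]]
-1.5707963267948966 34.18
35.08 [372.5 320.6  36.5]
35.73 0.1943293390679659 55.000264048576355
37.28 [609.8 246.6 139.4]
blank_center [(0.94, array([795.6, 112. ,   9.4])), (0.71, array([838. , -51. ,   7.5])), (0.59, array([ 793.5, -201.4,    8.9])), (0.58, array([614.3,  31.2,  50.1]))]
stick_nose [(0.83, array([609.8, 113.3, 113.9]))]
stick_grip [(0.66, array([603.2, 246.9, 151.2]))]
37.48
```

View pics/c4.png

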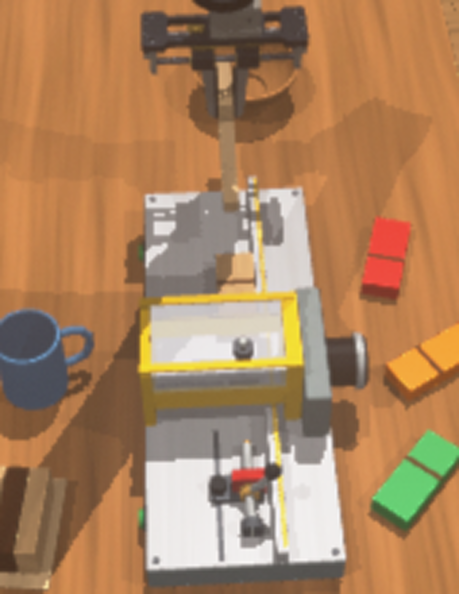

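The stick is held straight and level over the infeed, with its nose at crop (230,200). The blank lies along the fence at (237,270), and the screw tip is at y ≈ -178. Feeding now.

Run:
```python
from h import *
T=lambda:round(float(robot.observe()["t"]),2)
robot.servo_line([612,240,79],feed=200);robot.hold(0.1);f0=F(3)
robot.servo_line([612,240,76.3],feed=40);print(T(),(F(2)-f0).round(1),robot.observe()["tcp_pos"].round(1))
y=240;log=[];ds=[]
while y>48:
    y-= 8 if y>90 else 1
    robot.servo_line([612.5,y,76.3],feed=60 if y>90 else 30)
    f=F(1)-f0;log.append((y,*[float(v) for v in f.round(1)]))
    if y<=104: ds.append(f[1])
    if abs(f).max()>30: break
    if y<88 and len(ds)>4:
        b=np.median(ds[:6])
        if f[1]-b>5:
            g=(F(4)-f0)[1]-b; log.append(("rise",round(float(g),1)))
            if g>7: break
print(log);o=robot.observe();print(T(),o["tcp_pos"].round(1))
```

```text
38.34 [0.7 0.  0.3] [612.  239.9  76.3]
[(232, -0.2, 0.7, 0.1), (224, 0.5, 0.6, 0.2), (216, 0.0, 0.3, -0.2), (208, 0.8, 1.4, -0.3), (200, 0.2, 0.5, 0.3), (192, 1.1, 0.8, 0.2), (184, 0.4, 0.1, -0.1), (176, 0.1, 0.1, 0.1), (168, 0.8, -0.2, 0.5), (160, -0.4, -2.1, 3.2), (152, -0.3, -1.3, 3.9), (144, -0.9, -2.1, 3.7), (136, -0.9, 0.0, 4.5), (128, -0.7, 10.4, 3.4), (120, -0.0, 11.1, 4.3), (112, 0.6, 7.9, 4.1), (104, 0.6, 8.1, 2.8), (96, 0.8, 8.1, 2.9), (88, -0.1, 10.0, 3.9), (87, 0.7, 9.4, 4.2), (86, -0.2, 9.8, 4.2), (85, -0.2, 10.8, 4.7), (84, 0.5, 9.6, 4.5), (83, -0.1, 10.7, 4.6), (82, 0.1, 10.2, 4.2), (81, -0.7, 10.0, 4.6), (80, -0.3, 10.6, 3.6), (79, -1.0, 10.9, 4.6), (78, -0.1, 10.4, 4.7), (77, -0.2, 10.3, 4.3), (76, 0.0, 10.3, 3.8), (75, 0.0, 8.8, 4.6), (74, -0.9, 11.0, 4.1), (73, -0.5, 10.7, 4.8), (72, -0.3, 10.5, 5.7), (71, -0.0, 9.9, 4.9), (70, 0.1, 9.7, 3.8), (69, -0.2, 10.2, 4.3), (68, -1.0, 10.0, 3.8), (67, -0.5, 10.0, 4.1), (66, -0.4, 9.4, 4.2), (65, -0.5, 9.5, 3.7), (64, -0.3, 10.4, 3.7), (63, -1.0, 11.4, 5.5), (62, -1.1, 13.8, 4.0), (61, -1.1, 14.0, 5.2), (60, -1.3, 17.0, 5.1), ('rise', 6.5), (59, -1.2, 17.2, 6.1), ('rise', 7.7)]
52.08 [612.3  68.5  78.3]
```

Run:
```python
from h import *
T=lambda:round(float(robot.observe()["t"]),2)
robot.servo_line([612,105,77],feed=150);robot.servo_line([612,225,135],feed=300)
Y=-np.pi/2
robot.movep([372.5,320,110],rot(Y+0.062));print(T(),robot.observe()["tcp_pos"].round(1))
a=viewer.read_camera("side");b=viewer.read_camera("top")
A=np.hstack([cv2.resize(a[100:310,220:360],(400,600),interpolation=cv2.INTER_CUBIC),cv2.resize(b[150:300,190:290+0],(400,600),interpolation=cv2.INTER_CUBIC)]);cv2.imwrite("pics/c5.png",A[:,:,::-1])
B=cv2.resize(a[190:290,280:360],None,fx=6,fy=6,interpolation=cv2.INTER_CUBIC);cv2.imwrite("pics/c6.png",B[:,:,::-1])
print(w("stick_nose","side"),w("stick_grip","side"),w("blank_front","side",5),T())
```

```text
54.14 [374.5 319.4 110. ]
[(0.53, array([380.5, 188. ,  87.6]))] [(0.59, array([368.7, 318.4, 121.1])), (0.38, array([ 615.1, -279. ,   64.3]))] [(0.92, array([884.8, -16.4,   6.7])), (0.63, array([ 756.3, -245.3,   10.9])), (0.62, array([814.5, 168. ,  10.1])), (0.61, array([ 609.9, -171.5,   52.3])), (0.25, array([ 6.274e+02, -4.553e+02,  4.000e-01]))] 54.39
```

View pics/c6.png

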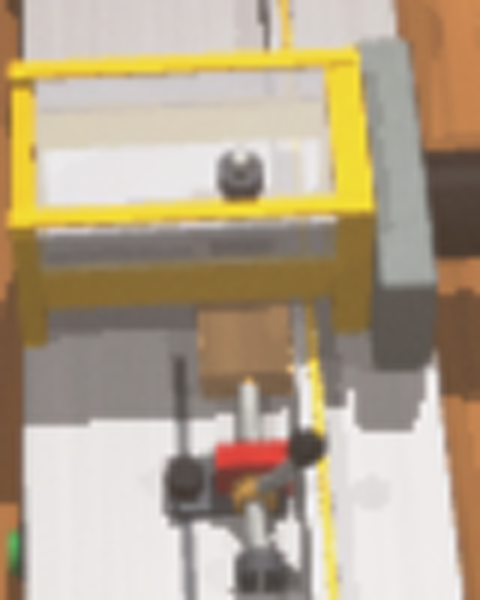

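View pics/c5.png

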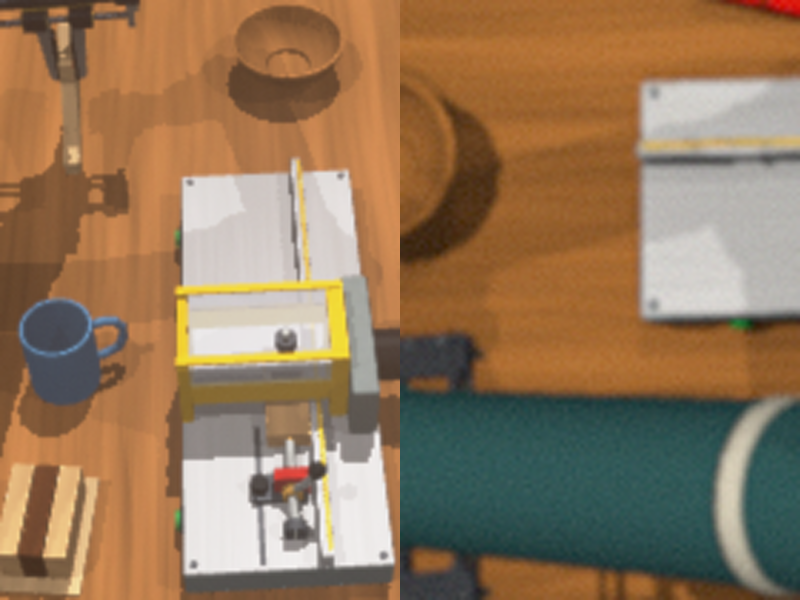

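The ball is past upright. The blank's front edge (200–290, row ~390) meets the screw tip at (247,380) and looks square. I'll measure its gap to the fence from the saved crop, which takes no robot time.

Run:
```python
from h import *
B=cv2.imread("pics/c6.png")[:,:,::-1].astype(int)
for v in(320,335,350,365):
    print(v,[tuple(int(k) for k in B[v,u]) for u in range(276,326,4)])
    row=B[v]; s=row[:,0]-row[:,2]
    print("R-B:",[(u,int(s[u])) for u in range(184,216,4)],[(u,int(s[u])) for u in range(280,306,4)])
for v in(320,350,370):
    for u in(198,292,300): print(v,u,bp("side",[280+u/6-.4,190+v/6-.4],62).round(1))
A=cv2.imread("pics/c4.png")[:,:,::-1].astype(int)
for v in(258,264,270,276):
    s=A[v,:,0]-A[v,:,2];k=np.argwhere(s[200:256]>45).ravel()+200;print("before",v,k.min(),k.max(),bp("side",[[230+q/2.7-.3,90+v/2.7-.3] for q in(k.min(),k.max())],62)[:,:2].round(1).tolist())
```

```text
320 [(163, 128, 92), (164, 128, 91), (163, 128, 94), (143, 117, 94), (130, 116, 105), (138, 129, 125), (136, 129, 128), (140, 124, 105), (152, 122, 72), (145, 118, 69), (127, 110, 83), (112, 103, 92), (108, 100, 98)]
R-B: [(184, 11), (188, 13), (192, 16), (196, 35), (200, 60), (204, 67), (208, 67), (212, 68)] [(280, 73), (284, 69), (288, 49), (292, 25), (296, 13), (300, 8), (304, 35)]
335 [(161, 125, 91), (159, 124, 91), (156, 122, 90), (147, 117, 90), (142, 122, 105), (146, 136, 129), (145, 139, 137), (151, 137, 117), (164, 137, 85), (172, 143, 83), (155, 135, 92), (122, 111, 96), (108, 101, 97)]
R-B: [(184, 10), (188, 10), (192, 9), (196, 29), (200, 62), (204, 70), (208, 66), (212, 69)] [(280, 68), (284, 66), (288, 57), (292, 37), (296, 17), (300, 8), (304, 34)]
350 [(151, 120, 87), (151, 120, 88), (155, 122, 89), (167, 135, 97), (168, 144, 115), (153, 141, 133), (145, 138, 137), (148, 136, 120), (156, 135, 95), (167, 140, 78), (153, 129, 77), (118, 104, 88), (106, 98, 94)]
R-B: [(184, 9), (188, 10), (192, 10), (196, 27), (200, 56), (204, 65), (208, 65), (212, 66)] [(280, 63), (284
[... 248 characters left out ...]
 (157, 140, 101), (125, 114, 107)]
R-B: [(184, 10), (188, 9), (192, 8), (196, 21), (200, 45), (204, 58), (208, 64), (212, 67)] [(280, 65), (284, 67), (288, 78), (292, 62), (296, 20), (300, 4), (304, 29)]
320 198 [[ 589.8 -143.1   62. ]]
320 292 [[ 634.9 -145.5   62. ]]
320 300 [[ 638.8 -145.8   62. ]]
350 198 [[ 589.1 -160.3   62. ]]
350 292 [[ 633.9 -162.7   62. ]]
350 300 [[ 637.7 -162.9   62. ]]
370 198 [[ 588.6 -171.6   62. ]]
370 292 [[ 633.1 -173.9   62. ]]
370 300 [[ 636.9 -174.1   62. ]]
before 258 217 253 [[591.0, 77.7], [633.4, 75.4]]
before 264 217 253 [[590.6, 68.4], [632.9, 66.1]]
before 270 217 254 [[590.2, 59.1], [633.5, 56.8]]
before 276 218 254 [[591.1, 49.8], [633.0, 47.6]]
```

The blank's right edge sits at x ≈ 634–635, against the fence and parallel to it. Now I set the stick down.

Run:
```python
from h import *
T=lambda:round(float(robot.observe()["t"]),2)
robot.servo_line([372.5,320,41],feed=200);robot.hold(0.1);f0=F(3)
z=41;log=[]
while z>33:
    z-=1;robot.servo_line([372.5,320,z],feed=30);f=(F(1)-f0)[2];log.append((z,round(float(f),1)))
    if f>2.5: break
print(log,T())
grip(0.5,20)
robot.servo_line([372.5,320,150],feed=200)
a=viewer.read_camera("side")
print(w("push_stick","side"),w("stick_grip","side"),w("stick_nose","side"),T())
A=cv2.resize(a[90:310,200:400],None,fx=2.7,fy=2.7,interpolation=cv2.INTER_CUBIC);cv2.imwrite("pics/c7.png",A[:,:,::-1])
```

```text
[(40, -0.4), (39, 0.3), (38, 0.6), (37, 0.2), (36, 5.6)] 56.37
[(0.58, array([375. , 325.9,   2.7]))] [(0.67, array([368.5, 320. ,  49.2]))] [(0.85, array([380.5, 184.4,   8.8])), (0.24, array([ 612.7, -117.8,   53.3]))] 57.87
```

View pics/c7.png

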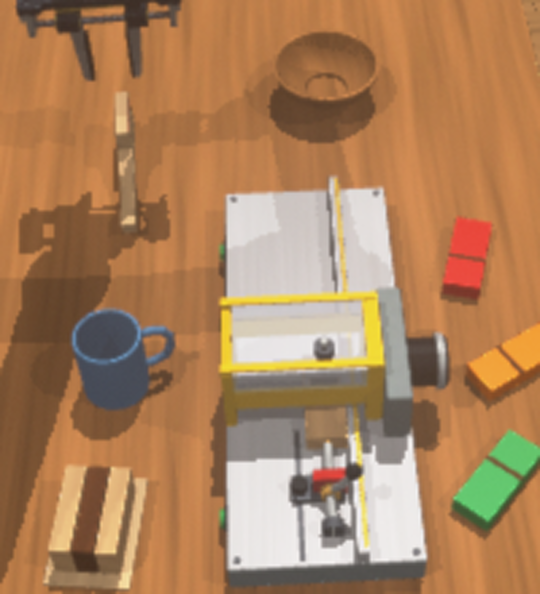

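The stick stands free on its sole at (125,165), the blank rests on the stop screw at (327,430), and nothing else has moved.

```bash
python3 -c "
from h import *
print(robot.job_done())"
```

```text
the job is handed in; nothing more can be done
None
```

The job is handed in at about 58 s: the jam nut is nipped at about 8 N, the blank is against the fence and touching the stop screw (about 7.5 N above the drag), and the push stick is standing on its sole on the bench, clear of the saw; I did not check the screw mark directly.

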